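# Clamp a wax block in the eccentric-lock slide fixture

### The arm

A 6-joint arm with a two-finger parallel gripper is mounted at the origin on a cart in front of the work surface, level with it; the furniture and walls round the work are solid. World frame = base frame: x ahead of the robot, y to its left, z up, the work surface at z = 0. Lengths are in m, angles in rad, forces in N, time in s.
With the tool pointing down it reaches from about 0.425 to 0.95 m from the base axis. Payload 3.5 kg.
Tool frame: the origin (TCP) lies midway between the tips of the shut fingers; the grasp point (between the pads) lies 19 mm behind it; z points along the fingers, y is the line along which they close (so a half turn about z gives the same grasp; the last joint's range is limited). The gripper opens to 85 mm and grips with 20 to 120 N. Pads are 22 mm wide; open, the fingers measure 114 mm over their backs; the gripper's body (76 mm by 85 mm) begins 54 mm behind the grasp point. The pads swing forward as they close: fully open they stand 13 mm farther back than shut.
Start: joints at [0.97, 0.286, 1.577, -0, 1.279, -0.15], TCP at [0.294, 0.608, 0.231] pointing down, gripper open.
Joint ranges: [-2.77, 2.77], [-0.9, 2.22], [0.21, 2.48], [-1.53, 4.67], [0.24, 2.81], [-2.84, 2.84]. Speed limits (rad/s): [2.79, 2.79, 3.14, 3.14, 3.14, 3.14].

### API

Orientations are given as a unit quaternion [x, y, z, w].
In Python, from plant import ctrl gives the robot as it stands.
- The arm moves only by the tool send_rows, never from a script. Its argument "series" is a list that holds one entry, the list of rows, each a list of 7 numbers: the shift along the tool's x, y, z in cm, then the turn, a rotation vector about the tool's x, y, z in rad, then the opening, from -1 (shut) to 1 (fully open). In form: [[[x, y, z, rx, ry, rz, jaw], ...]]. A call has 1 to 10 rows; each row shifts and turns the commanded pose from where the row before left it, along the tool's axes as they then stand; what a row does not reach is not made up. A row lasts 1/8 s, in which the tool goes at most 62.5 mm and 10.7 degrees, less where a joint would pass 70% of its speed; a pose out of reach is approached as far as the arm can. A call is refused whole if a number of a shift passes 6.25 or a number of a turn 0.188, either way. A call with a gripper value outside its range is refused whole. The fingers move at their own pace and stop on an object; "force" is the grip in N (left out, the last holds). Time passes only in rows, so rows that do not move let the fingers close. It gives the time, the measured TCP pose, the force, the opening and the grip force at its end, in the units of the state.
- ctrl.get_state(): the state, without advancing time (a new reading comes with each control period).
- ctrl.read_camera(name): name is "side" or "top"; returns a dict with "img" (400x640x3 uint8, red, green, blue), "fx", "fy", "cx", "cy" (pixels), "k1" (the pictures are not rectified: a ray, as slopes to the right and down, at radius r is drawn at 1 + k1 r^2 times it, then the intrinsics apply), "R" (3x3) and "t" (3): a world point X has camera coordinates R X + t. Camera axes: x right, y down, z forward; pixel columns grow to the right and rows downward; lengths in m; the calibration is good to about 2 mm. A picture is of the moment at which its call begins. There is no depth.
- ctrl.sign_off(): hands the job in; it is judged then, once.
The state is a dict: "time": time; "qpos": joint angles; "dq": joint speeds; "joint_efforts": joint torques, N m; "eef_pos": TCP position; "tcp_rot": TCP orientation; "contact_force": force on the tool from outside, world axes, zero at the start; "wrist_torque": the same for the moment, N m; "opening": opening from 0.0 (shut) to 1.0 (fully open); "finger_force": force on a finger pad.
Only numpy, scipy, OpenCV 4.12 (cv2) and the standard library are available. Lean on these libraries where they do the work, as an engineer would, in place of code of your own. Each camera call takes 0.05 s, during which the arm holds its last target. There are 200 camera calls.

### The job

Clamp the long green block of carving wax in the slide fixture on the bench: swing the lock lever all the way over to its other stop, so that its eccentric cam stands on its low point and frees the slide; push the slide forward by the upstand at its rear end until its sprung jaw plate presses the block snugly against the fixed jaw; then swing the lever all the way back to lock the slide. Do it all by pushing with the fingertips or the outside of the fingers: pinch and lift nothing, do not force the slide while it is locked, let the jaw and not the fingers move the wax, and leave the things standing about alone.

Things in the scene. Friction and masses are not known exactly. Their poses are not given: they have to be found in the camera images.
- fixture: work-holding fixture bolted to the bench. Origin on the bench under the slide's centre line; x runs along the slide to the fixed jaw ('forward'), y left, z up. Grey base x -125..127, y -74..62, 16 mm thick (bed at z 16); steel rails beside the slide x -100..-33, y +-27, up to z 33; brass brake shoe x -65..-39, y -34..-14, up to z 31; cam hub and nut round the cam axis up to z 52 (mm).
- fixed_jaw_face (a point): middle of the wooden face of the fixed jaw, at fixture x 93, y 0, z 27 mm; the jaw is 84 mm wide (y), reaches x 122 and z 46. It is fixed to the base.
- cam_axis (a point): point on the vertical pivot axis of cam and lever, at fixture x -52, y -48, z 65 mm (fixed to the base). The pivot itself gives up to 2 mm in y.
- lock_lever (a joint): lever angle, rad. 0 = locked, at its stop: lever points to fixture -150 deg (rear right), cam presses the shoe on the slide with 60 N; shifting the slide takes over 50 N. Turns counter-clockwise from above, through the -y side, to 2.094 at the other stop: lever at -30 deg (front right), cam's flat (low point) at the shoe, slide free. Low point counts above 1.85, locked below 0.15.
- lever_handle (a point): middle of the lever's upright black handle, 78 mm from the cam axis: round post, 18 to 19 mm thick, z 43 to 86 mm, this point at z 65; the steel arm below it is at z 34 to 42. Push it sideways: turning takes 0.1 to 0.2 N m (1.5 to 2.5 N here). It stays where it is left.
- jaw_slide (a joint): travel of the slide, m: 0 fully back, 0.062 fully forward; starts at 0.010 to 0.028. The unpressed jaw plate's face is at fixture x = 0.005 + travel; it meets the seated wax at 0.054, and 1 to 5 mm more press in its springs. The free slide moves against a steady 9 N of friction and stays where it is left, even against the springs.
- push_face (a point): middle of the rear face of the steel upstand at the slide's rear end, to be pushed towards fixture +x; at fixture x = -0.142 + travel, z 55 mm. The upstand is 36 mm wide (y), 12 mm thick (x), z 32 to 70 mm. Nothing stands behind it.
- upstand_middle (a point): middle of that upstand, 6 mm in front of push_face, z 55 mm.
- jaw_plate: sprung jaw plate on the slide's front, 64 mm wide, z 17 to 44 mm, wooden face. Frame parallel to the fixture's; origin on the bench level, on the centre line, 5 mm behind its face. Its springs press with 2.5 N at first, 7.5 N when pressed in 5 mm, where it meets a solid stop.
- wax_block: green block of carving wax, 34 x 70 x 22 mm (its x, y, z), 0.06 kg, loose on the bed between the jaws, long side across the fixture; origin at the centre of its underside. Seated on the fixed jaw its origin is at fixture x = 0.076 m.
- bur_stand: wooden block of burs, 46 x 86 x 54 mm, loose, on the bench to the left; leave alone.
- spare_wax: smaller blue block of wax, 30 x 45 x 30 mm, loose, on the bench to the left; leave alone.
- small_tin: round ochre tin, 46 mm in diameter, 33 mm high, loose, on the bench to the right; leave alone.
- file: needle file with wooden handle, 156 mm long, 13 mm thick, loose, on the bench to the right; leave alone.
Not all that is in view belongs to the job. There is more than one size of the wax_block; the job needs the middle-sized.

How it is judged:
By the outcome, as a careful person would: the job done as asked, in the order asked, and still so for the second after the job is handed in, with the robot touching nothing.
It also fails if it takes over 69 s, if anything falls off the work surface, if the arm or the gripper's body presses on something with over 40 N, if the wrist force passes 120 N, or if a joint passes its speed limit or range.

## Working session

There is one attempt and no reset: what is moved stays moved. The work goes in short steps, Python scripts to look and compute and a tool call to move; the robot and the scene stay as the last step left them, time stands still between calls to the robot, and variables do not carry over. Pictures are saved under pics/ and viewed, at most 10 in all, crops included, and the job is handed in when it is done.

Besides the shell and the picture viewer there is one more tool, called after ">>>" as name(argument=value, ...) on one line, values as JSON. send_rows: Moves the arm, as the interface text tells. Its arguments: {"type":"object","properties":{"series":{"type":"array"},"force":{"type":"number"}},"required":["series"]}

```bash
mkdir -p pics; ls; python3 - <<'E'
from plant import ctrl
import cv2
for n in("top","side"):
    c=ctrl.read_camera(n); cv2.imwrite(f"pics/{n}0.png",c["img"][:,:,::-1]); print(n,c["fx"],c["fy"],c["cx"],c["cy"],c["k1"],c["R"],c["t"])
s=ctrl.get_state(); print(s)
E
```

```text
pics
top 395.39028739568516 395.39028739568516 316.72826552749905 199.2528806457542 0.01050946640151675 [[ 6.01790090e-03 -9.99980433e-01  1.70815803e-03]
 [-9.89994455e-01 -6.19860894e-03 -1.40970055e-01]
 [ 1.40977885e-01 -8.42723156e-04 -9.90012387e-01]] [-0.05985798  0.54707696  1.02003966]
side 495.2779728549068 495.2779728549068 324.6920021076388 197.13314140912667 -0.06524635050340177 [[ 0.95729383 -0.28836325  0.02086049]
 [-0.13396905 -0.50636723 -0.85184771]
 [ 0.25620464  0.8126739  -0.52337398]] [-0.54838357  0.11931955  1.32431282]
{'time': 0.1, 'qpos': array([ 9.70005775e-01,  2.87127678e-01,  1.57803356e+00, -4.54230298e-06,
        1.27862303e+00, -1.50024244e-01]), 'dq': array([ 0.00011218, -0.00368598, -0.00362873, -0.00077387, -0.00014482,
       -0.00034561]), 'joint_efforts': array([ 1.33419489e-03, -4.07294762e+01, -2.93702978e+01, -1.45634517e-04,
        3.39538608e-03,  2.57322931e-06]), 'eef_pos': array([0.29371309, 0.60708081, 0.23005017]), 'tcp_rot': array([ 2.23479068e-01,  9.74708113e-01, -1.02028969e-03, -3.99756351e-04]), 'contact_force': array([-0.69745043, -0.03140788,  0.35606218]), 'wrist_torque': array([-0.02254763,  0.01059374,  0.0421487 ]), 'finger_force': 0.0, 'opening': 1.001010012178928}
```

View pics/top0.png

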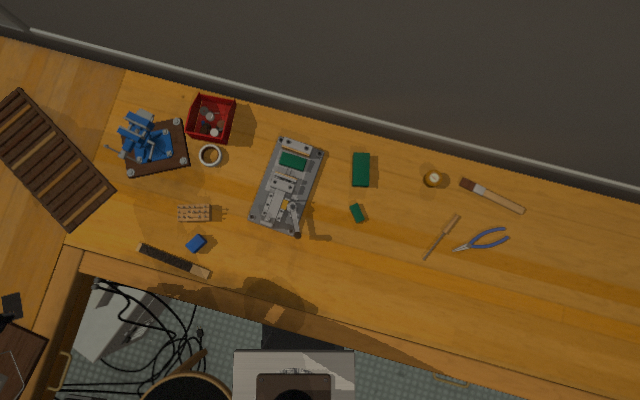

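View pics/side0.png

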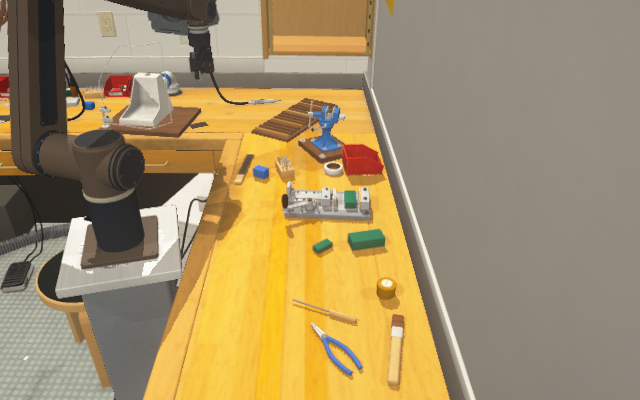

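The top view shows the fixture at about (288,187), with forward pointing up and slightly right. The lever handle is at about (297,233). There are three green blocks: in the fixture at (293,161), a bigger one at (361,170) and a small one at (357,213). The one between the jaws is the middle-sized one. I'll confirm that with a crop.

```bash
cat > h.py <<'E'
import numpy as np, cv2
from plant import ctrl
from scipy.spatial.transform import Rotation as Ro
def und(c,px):
    p=(np.atleast_2d(px).astype(float)-[c["cx"],c["cy"]])/[c["fx"],c["fy"]]
    q=p.copy()
    for _ in range(10): q=p/(1+c["k1"]*(q**2).sum(1,keepdims=True))
    return q
def cast(c,px,z):
    d=np.c_[und(c,px),np.ones(len(np.atleast_2d(px)))]@c["R"]; o=-c["R"].T@c["t"]
    return o+d*((z-o[2])/d[:,2])[:,None]
def proj(c,X):
    x=np.atleast_2d(X)@c["R"].T+c["t"]; q=x[:,:2]/x[:,2:]
    return q*(1+c["k1"]*(q**2).sum(1,keepdims=True))*[c["fx"],c["fy"]]+[c["cx"],c["cy"]]
E
python3 - <<'E'
from h import *
c=ctrl.read_camera("top"); im=c["img"][:,:,::-1].copy()
cv2.imwrite("pics/top1.png",cv2.resize(im[125:250,235:385],None,fx=5.3,fy=4.8,interpolation=cv2.INTER_CUBIC) if 0 else cv2.resize(im[125:245,235:385],None,fx=5,fy=5,interpolation=cv2.INTER_CUBIC))
hsv=cv2.cvtColor(im,cv2.COLOR_BGR2HSV); m=cv2.inRange(hsv,(60,100,30),(95,255,255))
for k in cv2.findContours(m,0,2)[0]:
    if cv2.contourArea(k)>40:
        r=cv2.minAreaRect(k); b=cast(c,cv2.boxPoints(r),0.03); print(r[0],b.mean(0)[:2],np.linalg.norm(b[1]-b[0]),np.linalg.norm(b[2]-b[1]))
E
```

```text
(356.5170593261719, 212.45364379882812) [ 0.51358392 -0.16364292] 0.021980319713881313 0.04728478080758392
(360.5, 169.5) [ 0.63174243 -0.1754946 ] 0.04118692895263687 0.09197973368754246
(292.3135070800781, 160.9810791015625) [0.65414282 0.01099634] 0.03514163230420224 0.07008611078134362
```

View pics/top1.png

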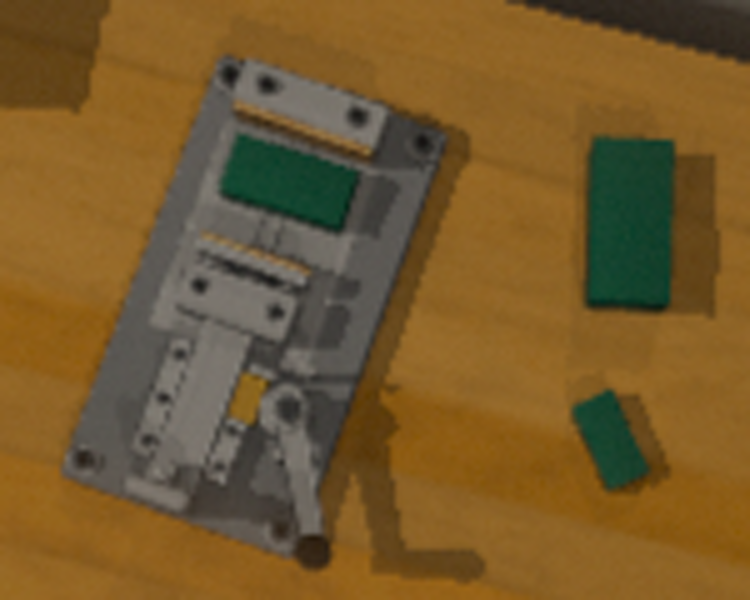

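The crop confirms it: the block between the jaws at crop (290,182) measures 35x70 mm, so it is the middle size. The bigger one (92x41 mm) and the small one (47x22 mm) lie outside the fixture. Lever handle top is at crop (312,550), hub at (285,405), and the upstand at about (158,490). Next I'll fit the fixture pose from these landmarks.

```bash
cat >> h.py <<'E'
def rigid(F,W):
    f=F.mean(0);w=W.mean(0);A=F-f;B=W-w
    a=np.arctan2((A[:,0]*B[:,1]-A[:,1]*B[:,0]).sum(),(A*B).sum())
    Rm=np.array([[np.cos(a),-np.sin(a)],[np.sin(a),np.cos(a)]]); return a,Rm,w-Rm@f
E
python3 - <<'E'
from h import *
c=ctrl.read_camera("top")
P=lambda q:(np.array(q)+.5)/5-.5+[235,125]
L=[((222,57),127,62,16),((445,132),127,-74,16),((62,475),-125,62,16),
((235,107),93,42,46),((370,153),93,-42,46),((387,105),122,-42,46),((245,60),122,42,46),((285,405),-52,-48,52),((312,550),-119.5,-87,86)]
W=np.array([cast(c,P(l[0]),l[3]/1e3)[0,:2] for l in L]);F=np.array([l[1:3] for l in L])/1e3
a,Rm,t=rigid(F[:7],W[:7]); print(np.degrees(a),t); print(((W-t)@Rm-F)*1e3)
for q,z in(((125,485),.07),((187,503),.07),((135,470),.07),((196,490),.07),((202,237),.044),((310,275),.044),((290,182),.022)):
    print(q,((cast(c,P(q),z)[0,:2]-t)@Rm)*1e3)
# edge refine: base rear/sides; side-view prediction check
s=ctrl.read_camera("side"); im=s["img"][:,:,::-1].copy()
T=lambda x,y,z:np.r_[Rm@np.array([x,y])/1e3+t,z/1e3]
for x,y,z in [(-119.5,-87,86),(-52,-48,52),(93,42,46),(93,-42,46),(122,-42,46),(127,-74,16),(-125,-74,16),(127,62,16)]:
    p=proj(s,T(x,y,z))[0]; cv2.circle(im,tuple(np.round(p*16).astype(int).tolist()),8,(0,0,255),-1,shift=4)
cv2.imwrite("pics/side1.png",cv2.resize(im[165:235,270:390],None,fx=6,fy=6,interpolation=cv2.INTER_NEAREST))
E
```

```text
-18.787624411680596 [0.59043379 0.03400948]
[[-1.18540275 -2.16230986]
 [-0.99575765  1.89634406]
 [ 1.73131714  0.01924205]
 [ 0.98104291 -4.12826376]
 [ 0.85572609  2.29578918]
 [ 0.08911947  2.41347852]
 [-1.47604521 -0.33428018]
 [ 0.940664    4.94629274]
 [ 0.06400248  2.84897669]]
(125, 485) [-118.98555095   19.03681658]
(187, 503) [-117.24093078  -14.31254431]
(135, 470) [-110.02407431   16.85793959]
(196, 490) [-109.42639566  -16.39260426]
(202, 237) [20.88458019 30.5501183 ]
(310, 275) [ 20.34884031 -31.2867579 ]
(290, 182) [69.57088678 -0.97653202]
```

View pics/side1.png

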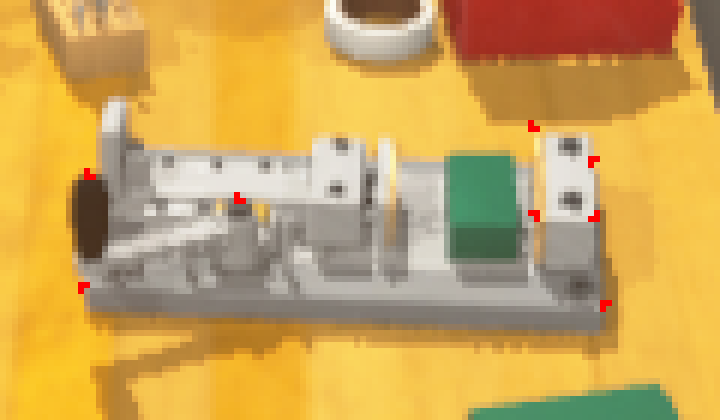

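The side overlay agrees with the fitted pose to about 1 px (2–3 mm), which is good enough for pushing with force checks. The lever is at the locked stop. The upstand is at fixture x of about -125, so the travel is about 0.016.

```bash
cat >> h.py <<'E'
A=np.radians(-18.79); RF=np.array([[np.cos(A),-np.sin(A)],[np.sin(A),np.cos(A)]]); TF=np.array([.59043,.03401])+RF@[.001,.0015]
CAM=np.array([-52,-48.])
def lev(phi,tan,rad=78):  # fixture mm; phi deg; tan = ccw tangential offset
    p=np.radians(phi); return CAM+rad*np.array([np.cos(p),np.sin(p)])+tan*np.array([-np.sin(p),np.cos(p)])
def need(f,z,yaw):  # fixture mm, z mm, world yaw deg of tool x
    s=ctrl.get_state(); R=Ro.from_quat(s["tcp_rot"]); w=np.r_[RF@(np.array(f)/1e3)+TF,z/1e3]
    Rt=Ro.from_euler("z",yaw,degrees=True)*Ro.from_euler("x",180,degrees=True)
    print("t",s["time"],"fix now",((s["eef_pos"][:2]-TF)@RF*1e3).round(1),"z",s["eef_pos"][2].round(4),"F",s["contact_force"].round(1))
    print("d_tool cm (now)",(R.inv().apply(w-s["eef_pos"])*100).round(2),"turn",(R.inv()*Rt).as_rotvec().round(3),"d_tool cm (after turn)",(Rt.inv().apply(w-s["eef_pos"])*100).round(2), "q",s["qpos"].round(2))
E
python3 -c "
from h import *
print(lev(-150,-50)); need(lev(-150,-50),200,101.2)"
```

```text
[-144.5499815   -43.69872981]
t 0.25 fix now [-466.4  445.7] z 0.2306 F [ 0.2 -0.5 -0. ]
d_tool cm (now) [-37.94 -44.63   3.11] turn [-0.001  0.     0.925] d_tool cm (after turn) [-58.48   3.41   3.06] q [ 0.97  0.29  1.58  0.    1.28 -0.15]
```

>>> send_rows(series=[[[0,0,0,0,0,0.185,-1],[0,0,0,0,0,0.185,-1],[0,0,0,0,0,0.185,-1],[0,0,0,0,0,0.185,-1],[0,0,0,0,0,0.185,-1],[-5,0.3,0,0,0,0,-1],[-5,0.3,0,0,0,0,-1],[-5,0.3,0,0,0,0,-1],[-5,0.3,0,0,0,0,-1],[-5,0.3,0,0,0,0,-1]]])

```text
time: 1.5
eef_pos: [0.3574, 0.3637, 0.2314]
tcp_rot: [0.635, 0.773, 0.0, 0.0]
contact_force: [1.0, -0.8, 0.5]
opening: -0.004
finger_force: 0.0
```

>>> send_rows(series=[[[-5,0.3,0,0,0,0,-1],[-5,0.3,0,0,0,0,-1],[-5,0.3,0,0,0,0,-1],[-5,0.3,0,0,0,0,-1],[-5,0.3,0,0,0,0,-1],[-4,0.2,0,0,0,0,-1],[-2,0.1,0,0,0,0,-1],[0,0,0,0,0,0,-1]]])

```text
time: 2.5
eef_pos: [0.4351, 0.0636, 0.2314]
tcp_rot: [0.636, 0.772, 0.0, -0.0]
contact_force: [0.2, -0.1, 1.0]
opening: -0.001
finger_force: 0.0
```

```bash
python3 -c "
from h import *
need(lev(-150,-50),57,101.2);print(ctrl.get_state()['opening'])"
```

```text
t 2.5 fix now [-157.6  -23.5] z 0.2314 F [ 0.2 -0.1  1. ]
d_tool cm (now) [-2.4   0.13 17.44] turn [ 0.    -0.    -0.003] d_tool cm (after turn) [-2.4   0.12 17.44] q [-0.09 -0.26  2.13  0.    1.27 -0.28]
-0.0008784015815869833
```

>>> send_rows(series=[[[-1.2,0.1,4,0,0,0,-1],[-1.2,0,4,0,0,0,-1],[0,0,4,0,0,0,-1],[0,0,3.5,0,0,0,-1],[0,0,1.9,0,0,0,-1],[0,0,0,0,0,0,-1]]])

```text
time: 3.25
eef_pos: [0.4389, 0.0423, 0.0558]
tcp_rot: [0.635, 0.773, -0.001, -0.002]
contact_force: [0.3, -0.4, -0.6]
opening: 0.002
finger_force: 0.0
```

```bash
python3 -c "
from h import *
need(lev(-150,-20),57,101.2)
a=ctrl.read_camera('top')['img'][140:250,240:350,::-1];b=ctrl.read_camera('side')['img'][130:240,250:390,::-1]
r=lambda i,f:cv2.resize(np.ascontiguousarray(i),None,fx=f,fy=f,interpolation=cv2.INTER_CUBIC)
cv2.imwrite('pics/c2.png',np.hstack([r(a,3.2)[:350],r(b,3.2)[:350]]))"
```

```text
t 3.25 fix now [-147.2  -42.5] z 0.0558 F [ 0.3 -0.4 -0.6]
d_tool cm (now) [-3.24  0.16 -0.13] turn [-0.004 -0.002  0.001] d_tool cm (after turn) [-3.24  0.16 -0.12] q [-0.13  0.    2.26  0.    0.89 -0.33]
```

View pics/c2.png

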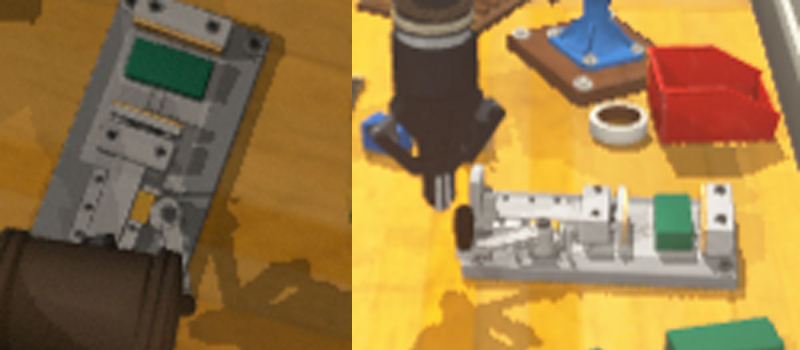

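The side crop shows the shut fingertips at (437,205), just behind and clear of the handle at (464,225). The upstand is also clear, so I'll approach the handle now.

>>> send_rows(series=[[[-0.8,0.05,0,0,0,0,-1],[-0.8,0.05,0,0,0,0,-1],[-0.5,0.05,0,0,0,0,-1],[-0.3,0,0,0,0,0,-1],[-0.3,0,0,0,0,0,-1],[-0.3,0,0,0,0,0,-1],[0,0,0,0,0,0,-1]]])

```text
time: 4.22
eef_pos: [0.4479, 0.012, 0.0573]
tcp_rot: [0.635, 0.773, -0.0, -0.0]
contact_force: [-0.1, 0.2, 0.5]
opening: -0.0
finger_force: 0.0
```

>>> send_rows(series=[[[-0.79,-0.16,0,0,0,-0.1,-1],[-0.79,-0.16,0,0,0,-0.1,-1],[-0.79,-0.16,0,0,0,-0.1,-1],[-0.79,-0.16,0,0,0,-0.1,-1],[-0.79,-0.16,0,0,0,-0.1,-1],[-0.79,-0.16,0,0,0,-0.1,-1],[0,0,0,0,0,0,-1]]])

```text
time: 5.1
eef_pos: [0.4589, -0.0341, 0.057]
tcp_rot: [0.379, 0.925, -0.0, -0.001]
contact_force: [-1.4, 0.7, 0.5]
opening: 0.001
finger_force: 0.6
```

```bash
python3 -c "
from h import *
p=-150+np.degrees(.6)
need(lev(p,-20),57,101.2+np.degrees(.6))"
```

```text
t 5.1 fix now [-103.6 -108.3] z 0.057 F [-1.4  0.7  0.5]
d_tool cm (now) [-0.05 -0.13  0.  ] turn [-0.001 -0.001 -0.002] d_tool cm (after turn) [-0.04 -0.13  0.  ] q [-0.3   0.04  2.21 -0.    0.89 -1.09]
```

>>> send_rows(series=[[[-0.79,-0.23,0,0,0,-0.1,-1],[-0.79,-0.22,0,0,0,-0.1,-1],[-0.79,-0.16,0,0,0,-0.1,-1],[-0.79,-0.16,0,0,0,-0.1,-1],[-0.79,-0.16,0,0,0,-0.1,-1],[-0.79,-0.16,0,0,0,-0.1,-1],[-0.79,-0.16,0,0,0,-0.1,-1],[-0.79,-0.16,0,0,0,-0.1,-1],[-0.79,-0.16,0,0,0,-0.1,-1],[0,0,0,0,0,0,-1]]])

```text
time: 6.35
eef_pos: [0.5177, -0.0732, 0.0572]
tcp_rot: [-0.061, 0.998, -0.0, 0.0]
contact_force: [0.2, 0.2, -0.3]
opening: -0.002
finger_force: 0.0
```

```bash
python3 -c "
from h import *
p=-150+np.degrees(1.5)
need(lev(p,-20),57,101.2+np.degrees(1.5))"
```

```text
t 6.35 fix now [ -35.3 -126.5] z 0.0572 F [ 0.2  0.2 -0.3]
d_tool cm (now) [ 0.07 -0.01  0.02] turn [-0.     0.001 -0.003] d_tool cm (after turn) [ 0.07 -0.01  0.02] q [-0.33  0.17  2.07 -0.    0.9  -2.03]
```

>>> send_rows(series=[[[-0.79,-0.16,0,0,0,-0.1,-1],[-0.79,-0.16,0,0,0,-0.1,-1],[-0.79,-0.16,0,0,0,-0.1,-1],[-0.79,-0.16,0,0,0,-0.1,-1],[-0.79,-0.16,0,0,0,-0.1,-1]]])

```text
time: 6.98
eef_pos: [0.5566, -0.0685, 0.057]
tcp_rot: [-0.307, 0.952, -0.0, -0.0]
contact_force: [-0.9, -1.4, -0.6]
opening: -0.002
finger_force: 0.7
```

>>> send_rows(series=[[[-0.3,-0.06,0,0,0,-0.04,-1],[-0.3,-0.06,0,0,0,-0.04,-1]]])

```text
time: 7.22
eef_pos: [0.5624, -0.0658, 0.0573]
tcp_rot: [-0.345, 0.939, -0.0, -0.0]
contact_force: [0.4, -1.6, -0.1]
opening: 0.003
finger_force: 0.7
```

```bash
python3 -c "
from h import *
p=-150+np.degrees(2.09)
need(lev(p,-20),57,101.2+np.degrees(2.09))
a=ctrl.read_camera('top')['img'][140:250,240:350,::-1];b=ctrl.read_camera('side')['img'][130:240,250:390,::-1]
r=lambda i,f:cv2.resize(np.ascontiguousarray(i),None,fx=f,fy=f,interpolation=cv2.INTER_CUBIC)
cv2.imwrite('pics/c3.png',np.hstack([r(a,3.2)[:350],r(b,3.2)[:350]]))"
```

```text
t 7.225 fix now [   4.6 -105. ] z 0.0573 F [ 0.4 -1.6 -0.1]
d_tool cm (now) [-0.07 -0.03  0.03] turn [-0.   -0.   -0.01] d_tool cm (after turn) [-0.07 -0.04  0.03] q [-0.3   0.26  1.96 -0.    0.92 -2.57]
```

View pics/c3.png

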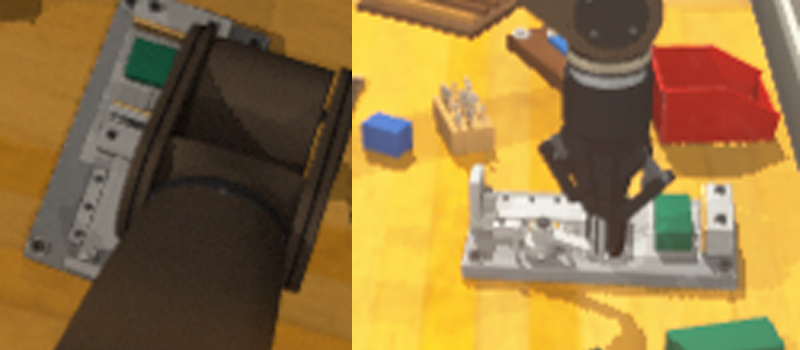

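The lever is now at the front right and the handle is against the fingers. I'll nudge it in small steps until the stop shows up in the force.

>>> send_rows(series=[[[-0.15,0,0,0,0,0,-1],[-0.1,0,0,0,0,0,-1],[0,0,0,0,0,0,-1]]])

```text
time: 7.7
eef_pos: [0.5638, -0.0646, 0.0574]
tcp_rot: [-0.345, 0.939, -0.0, -0.001]
contact_force: [-3.6, -3.9, 0.9]
opening: -0.001
finger_force: 2.5
```

>>> send_rows(series=[[[-0.1,0,0,0,0,0,-1],[0,0,0,0,0,0,-1]]])

```text
time: 7.95
eef_pos: [0.564, -0.0645, 0.0573]
tcp_rot: [-0.345, 0.939, -0.0, -0.002]
contact_force: [-4.3, -5.4, 3.2]
opening: 0.003
finger_force: 3.9
```

Force is up to 7 N with no motion, so the lever is at its stop. Next I'll back off, lift, and go behind the upstand.

>>> send_rows(series=[[[1,0,0,0,0,0,-1],[1,0,0,0,0,0,-1],[0,0,-4,0,0,0,-1],[0,0,-5,0,0,0,-1],[0,0,-3,0,0,0.175,-1],[0,0,0,0,0,0.175,-1],[0,0,0,0,0,0.175,-1],[0,0,0,0,0,0.175,-1],[0,0,0,0,0,0.175,-1],[0,0,0,0,0,0.175,-1]]])

```text
time: 9.2
eef_pos: [0.5497, -0.0763, 0.1773]
tcp_rot: [0.175, 0.985, 0.0, 0.0]
contact_force: [0.1, 0.4, 0.3]
opening: 0.003
finger_force: 0.0
```

```bash
python3 -c "
from h import *
need([-165,0],52,161.2)
c=ctrl.read_camera('top');cv2.imwrite('pics/t4.png',cv2.resize(np.ascontiguousarray(c['img'][130:250,235:355,::-1]),None,fx=5,fy=5,interpolation=cv2.INTER_CUBIC))"
```

```text
t 9.2 fix now [  -4. -119.] z 0.1773 F [0.1 0.4 0.3]
d_tool cm (now) [16.39 11.5  12.53] turn [ 0.001  0.    -0.024] d_tool cm (after turn) [16.1  11.9  12.53] q [-0.32  0.07  1.92  0.    1.14 -1.54]
```

View pics/t4.png

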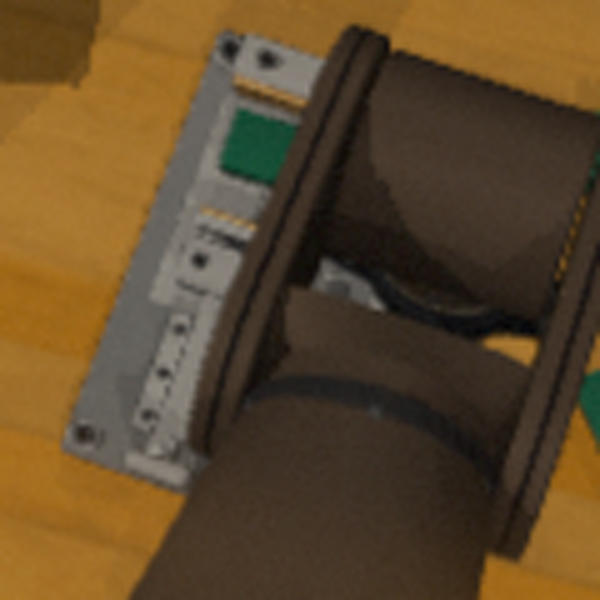

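The arm hides the lever in that view, so I'll judge by force. Moving behind the upstand.

>>> send_rows(series=[[[4,3,0,0,0,-0.024,-1],[4,3,0,0,0,0,-1],[4,3,0,0,0,0,-1],[4.1,2.9,0,0,0,0,-1],[0,0,0,0,0,0,-1],[0,0,4,0,0,0,-1],[0,0,4,0,0,0,-1],[0,0,3,0,0,0,-1],[0,0,1.5,0,0,0,-1],[0,0,0,0,0,0,-1]]])

```text
time: 10.5
eef_pos: [0.4356, 0.0877, 0.0517]
tcp_rot: [0.16, 0.987, -0.0, -0.001]
contact_force: [-0.9, -0.2, 0.0]
opening: -0.002
finger_force: 0.0
```

```bash
python3 -c "
from h import *
need([-140,0],52,161.2)
a=ctrl.read_camera('side')['img'][130:240,250:390,::-1]
cv2.imwrite('pics/c5.png',cv2.resize(np.ascontiguousarray(a),None,fx=5,fy=5,interpolation=cv2.INTER_CUBIC))"
```

```text
t 10.5 fix now [-164.9   -0.5] z 0.0517 F [-0.9 -0.2  0. ]
d_tool cm (now) [-2.49  0.04 -0.03] turn [-0.    -0.002  0.006] d_tool cm (after turn) [-2.49  0.05 -0.03] q [-0.03  0.01  2.25  0.    0.88 -1.28]
```

View pics/c5.png

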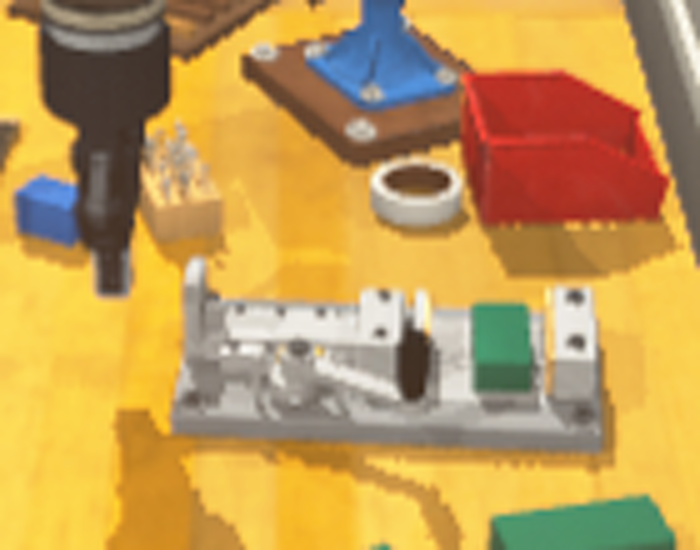

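The side crop shows the handle over at (413,365), so the lever is at its other stop. The fingers at (112,280) are behind the upstand at (195,320). I'll move up to contact.

>>> send_rows(series=[[[-1,0,0,0,0,0,-1],[-0.8,0,0,0,0,0,-1],[-0.3,0,0,0,0,0,-1],[-0.2,0,0,0,0,0,-1],[0,0,0,0,0,0,-1]]])

```text
time: 11.18
eef_pos: [0.4576, 0.0808, 0.0523]
tcp_rot: [0.16, 0.987, -0.0, -0.0]
contact_force: [-0.4, 0.1, -0.1]
opening: -0.004
finger_force: 0.0
```

>>> send_rows(series=[[[-0.3,0,0,0,0,0,-1],[-0.3,0,0,0,0,0,-1]]])

```text
time: 11.42
eef_pos: [0.4634, 0.0789, 0.0523]
tcp_rot: [0.16, 0.987, -0.0, -0.0]
contact_force: [-0.4, 0.5, -0.2]
opening: 0.001
finger_force: 0.0
```

>>> send_rows(series=[[[-0.3,0,0,0,0,0,-1],[-0.3,0,0,0,0,0,-1]]])

```text
time: 11.68
eef_pos: [0.4662, 0.0777, 0.0518]
tcp_rot: [0.16, 0.987, 0.0, -0.005]
contact_force: [-8.9, 2.5, 6.4]
opening: -0.0
finger_force: 4.8
```

Contact. Pushing forward.

>>> send_rows(series=[[[-0.4,0,0,0,0,0,-1],[-0.4,0,0,0,0,0,-1],[-0.4,0,0,0,0,0,-1],[-0.4,0,0,0,0,0,-1],[-0.4,0,0,0,0,0,-1]]])

```text
time: 12.3
eef_pos: [0.4845, 0.0713, 0.0516]
tcp_rot: [0.16, 0.987, -0.0, -0.005]
contact_force: [-9.4, 2.2, 6.6]
opening: -0.003
finger_force: 4.9
```

```bash
python3 -c "
from h import *
need([-100,0],52,161.2)"
```

```text
t 12.3 fix now [-113.3   -0.4] z 0.0516 F [-9.4  2.2  6.6]
d_tool cm (now) [-1.33  0.03 -0.05] turn [-0.002 -0.01   0.006] d_tool cm (after turn) [-1.33  0.04 -0.04] q [-0.06  0.12  2.14  0.    0.89 -1.31]
```

>>> send_rows(series=[[[-0.4,0,0,0,0,0,-1],[-0.4,0,0,0,0,0,-1],[-0.2,0,0,0,0,0,-1]]])

```text
time: 12.68
eef_pos: [0.4937, 0.068, 0.0514]
tcp_rot: [0.16, 0.987, -0.0, -0.006]
contact_force: [-9.5, 0.6, 7.1]
opening: -0.0
finger_force: 4.9
```

>>> send_rows(series=[[[-0.2,0,0,0,0,0,-1],[-0.2,0,0,0,0,0,-1]]])

```text
time: 12.92
eef_pos: [0.4974, 0.0667, 0.0515]
tcp_rot: [0.16, 0.987, -0.001, -0.006]
contact_force: [-10.6, 1.7, 7.0]
opening: -0.001
finger_force: 4.9
```

```bash
python3 -c "
from h import *
need([-100,0],52,161.2)
a=ctrl.read_camera('side')['img'][160:240,280:400,::-1]
b=ctrl.read_camera('top')['img'][125:245,235:355,::-1]
r=lambda i,f:cv2.resize(np.ascontiguousarray(i),None,fx=f,fy=f,interpolation=cv2.INTER_CUBIC)
cv2.imwrite('pics/c6.png',np.hstack([r(b,3.3)[:264],r(a,3.3)[:264]]))"
```

```text
t 12.925 fix now [-99.6  -0.5] z 0.0515 F [-10.6   1.7   7. ]
d_tool cm (now) [ 0.04  0.05 -0.05] turn [-0.003 -0.011  0.007] d_tool cm (after turn) [ 0.04  0.05 -0.05] q [-0.07  0.14  2.11 -0.    0.9  -1.32]
```

View pics/c6.png

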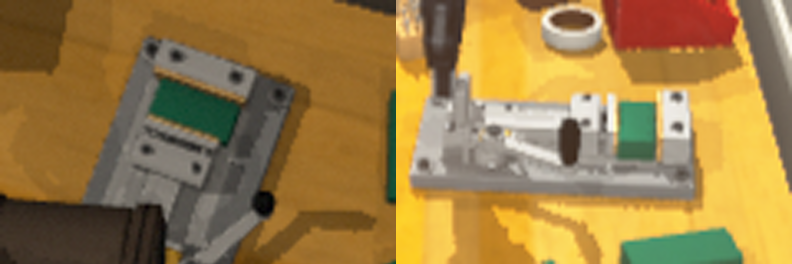

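The top view shows the wax close to the fixed jaw with the jaw plate right behind it. From here I'll go in 1 mm steps and watch the force.

>>> send_rows(series=[[[-0.1,0,0,0,0,0,-1],[-0.1,0,0,0,0,0,-1],[0,0,0,0,0,0,-1]]])

```text
time: 13.4
eef_pos: [0.4991, 0.0661, 0.0514]
tcp_rot: [0.16, 0.987, -0.001, -0.006]
contact_force: [-10.3, 1.0, 7.7]
opening: -0.003
finger_force: 5.0
```

>>> send_rows(series=[[[-0.1,0,0,0,0,0,-1],[-0.1,0,0,0,0,0,-1],[0,0,0,0,0,0,-1]]])

```text
time: 13.78
eef_pos: [0.5003, 0.0657, 0.0513]
tcp_rot: [0.16, 0.987, -0.0, -0.007]
contact_force: [-12.0, 1.0, 9.0]
opening: -0.0
finger_force: 6.1
```

```bash
cat > m.py <<'E'
from h import *
need([-100,0],52,161.2)
c=ctrl.read_camera("top"); im=c["img"][:,:,::-1].copy()
hsv=cv2.cvtColor(im,cv2.COLOR_BGR2HSV); m=cv2.inRange(hsv,(60,100,30),(95,255,255)); m[:,330:]=0
k=max(cv2.findContours(m,0,2)[0],key=cv2.contourArea); print("wax fix",((cast(c,cv2.minAreaRect(k)[0],.022)[0,:2]-TF)@RF*1e3).round(1))
# brightness profile along fixture x (y averaged) for wood/wax edges at z 40
xs=np.arange(30,100,1.); g=[]
for x in xs:
    p=proj(c,np.array([np.r_[RF@[x/1e3,y/1e3]+TF,.044] for y in range(-20,21,4)])).astype(np.float32)
    g.append(cv2.remap(im.astype(np.float32),p[None,:,0],p[None,:,1],1)[0].mean(0))
g=np.array(g); w=g[:,2]-g[:,0]
print("R-B",[(int(x),int(v)) for x,v in zip(xs,w)])
E
python3 m.py
```

```text
t 13.775 fix now [-96.6  -0.5] z 0.0513 F [-12.   1.   9.]
d_tool cm (now) [ 0.34  0.05 -0.06] turn [-0.003 -0.014  0.007] d_tool cm (after turn) [ 0.34  0.05 -0.07] q [-0.07  0.15  2.1   0.    0.9  -1.32]
wax fix [79.9 -2.6]
R-B [(30, 12), (31, 11), (32, 11), (33, 11), (34, 11), (35, 12), (36, 12), (37, 12), (38, 13), (39, 13), (40, 13), (41, 12), (42, 11), (43, 9), (44, 7), (45, 6), (46, 6), (47, 7), (48, 8), (49, 10), (50, 11), (51, 12), (52, 14), (53, 19), (54, 29), (55, 42), (56, 52), (57, 53), (58, 44), (59, 28), (60, 9), (61, -9), (62, -23), (63, -29), (64, -30), (65, -30), (66, -30), (67, -30), (68, -30), (69, -29), (70, -29), (71, -29), (72, -29), (73, -29), (74, -29), (75, -29), (76, -29), (77, -29), (78, -29), (79, -29), (80, -28), (81, -27), (82, -27), (83, -26), (84, -26), (85, -25), (86, -25), (87, -24), (88, -22), (89, -14), (90, 0), (91, 22), (92, 45), (93, 65), (94, 76), (95, 78), (96, 70), (97, 54), (98, 38), (99, 26)]
```

>>> send_rows(series=[[[-0.1,0,0,0,0,0,-1],[-0.1,0,0,0,0,0,-1],[0,0,0,0,0,0,-1]]])

```text
time: 14.2
eef_pos: [0.5016, 0.0653, 0.0513]
tcp_rot: [0.16, 0.987, -0.0, -0.008]
contact_force: [-13.1, 1.6, 10.5]
opening: 0.001
finger_force: 6.9
```

>>> send_rows(series=[[[-0.1,0,0,0,0,0,-1],[0,0,0,0,0,0,-1]]])

```text
time: 14.45
eef_pos: [0.5023, 0.0651, 0.0512]
tcp_rot: [0.16, 0.987, -0.0, -0.008]
contact_force: [-14.3, 1.9, 11.0]
opening: 0.0
finger_force: 7.3
```

```bash
python3 m.py
```

```text
t 14.45 fix now [-94.4  -0.5] z 0.0512 F [-14.3   1.9  11. ]
d_tool cm (now) [ 0.56  0.05 -0.07] turn [-0.004 -0.016  0.007] d_tool cm (after turn) [ 0.56  0.05 -0.08] q [-0.07  0.16  2.1   0.    0.9  -1.32]
wax fix [80.1 -2.7]
R-B [(30, 13), (31, 12), (32, 12), (33, 12), (34, 11), (35, 11), (36, 12), (37, 12), (38, 12), (39, 13), (40, 13), (41, 13), (42, 13), (43, 13), (44, 11), (45, 10), (46, 8), (47, 8), (48, 9), (49, 10), (50, 11), (51, 12), (52, 14), (53, 19), (54, 29), (55, 42), (56, 52), (57, 53), (58, 45), (59, 29), (60, 9), (61, -9), (62, -22), (63, -28), (64, -30), (65, -30), (66, -30), (67, -30), (68, -30), (69, -30), (70, -30), (71, -29), (72, -29), (73, -29), (74, -29), (75, -29), (76, -29), (77, -29), (78, -28), (79, -28), (80, -27), (81, -27), (82, -27), (83, -26), (84, -25), (85, -25), (86, -25), (87, -25), (88, -22), (89, -15), (90, 0), (91, 22), (92, 45), (93, 66), (94, 77), (95, 78), (96, 70), (97, 54), (98, 39), (99, 26)]
```

The jaw plate now stays put while the slide moves on, and the force has risen from 11.7 to 14 N. The springs are pressed in about 3 mm, so I'll retreat and go for the lever.

>>> send_rows(series=[[[0.5,0,0,0,0,0,-1],[1,0,0,0,0,0,-1],[1,0,0,0,0,0,-1],[0,0,-4,0,0,0,-1],[0,0,-5,0,0,0,-1],[0,0,-3,0,0,-0.175,-1],[0,0,0,0,0,-0.175,-1],[0,0,0,0,0,-0.175,-1],[0,0,0,0,0,-0.175,-1],[0,0,0,0,0,-0.175,-1]]])

```text
time: 15.75
eef_pos: [0.4839, 0.0721, 0.1723]
tcp_rot: [-0.276, 0.961, -0.0, 0.0]
contact_force: [-0.2, -0.2, -1.2]
opening: -0.002
finger_force: 0.0
```

>>> send_rows(series=[[[0,0,0,0,0,-0.172,-1],[0,0,0,0,0,0,-1]]])

```text
time: 16.0
eef_pos: [0.484, 0.0721, 0.1723]
tcp_rot: [-0.354, 0.935, -0.0, 0.0]
contact_force: [-0.1, -0.3, 0.3]
opening: -0.003
finger_force: 0.0
```

```bash
python3 -c "
from h import *
need(lev(-30,40),57,221.2)
s=ctrl.get_state()"; python3 m.py | head -3
```

```text
t 16.0 fix now [-114.1    0.2] z 0.1723 F [-0.1 -0.3  0.3]
d_tool cm (now) [ -2.86 -15.59  11.54] turn [-0.     0.     0.004] d_tool cm (after turn) [ -2.93 -15.58  11.53] q [-0.06 -0.07  2.08  0.    1.13 -2.35]
t 16.0 fix now [-114.1    0.2] z 0.1723 F [-0.1 -0.3  0.3]
d_tool cm (now) [-0.68 -1.23 12.03] turn [-0.     0.     1.051] d_tool cm (after turn) [-1.41 -0.02 12.03] q [-0.06 -0.07  2.08  0.    1.13 -2.35]
wax fix [79.9 -2.6]
```

>>> send_rows(series=[[[-1,-5,0,0,0,0,-1],[-1,-5,0,0,0,0,-1],[-0.9,-5.6,0,0,0,0,-1],[0,0,0,0,0,0,-1],[0,0,4,0,0,0,-1],[0,0,4,0,0,0,-1],[0,0,2.5,0,0,0,-1],[0,0,1,0,0,0,-1],[0,0,0,0,0,0,-1]]])

```text
time: 17.18
eef_pos: [0.6089, -0.0251, 0.0572]
tcp_rot: [-0.355, 0.935, 0.0, -0.0]
contact_force: [0.0, 0.7, 0.4]
opening: -0.002
finger_force: 0.0
```

```bash
python3 -c "
from h import *
need(lev(-30,20),57,221.2)"
```

```text
t 17.175 fix now [ 35.5 -51.5] z 0.0572 F [0.  0.7 0.4]
d_tool cm (now) [ 2.07 -0.04  0.02] turn [ 0.001 -0.     0.006] d_tool cm (after turn) [ 2.07 -0.05  0.02] q [-0.21  0.34  1.85  0.    0.95 -2.5 ]
```

>>> send_rows(series=[[[0.8,0,0,0,0,0,-1],[0.8,0,0,0,0,0,-1],[0.4,0,0,0,0,0,-1],[0.79,-0.16,0,0,0,0.1,-1],[0.79,-0.16,0,0,0,0.1,-1],[0.79,-0.16,0,0,0,0.1,-1],[0.79,-0.16,0,0,0,0.1,-1],[0.79,-0.16,0,0,0,0.1,-1],[0.79,-0.16,0,0,0,0.1,-1],[0,0,0,0,0,0,-1]]])

```text
time: 18.42
eef_pos: [0.5571, -0.0689, 0.0578]
tcp_rot: [-0.063, 0.998, -0.0, 0.0]
contact_force: [0.2, -0.2, -0.2]
opening: -0.001
finger_force: 0.0
```

```bash
python3 -c "
from h import *
d=np.degrees(.6)
need(lev(-30-d,20),57,221.2-d)"
```

```text
t 18.425 fix now [   0.6 -109.7] z 0.0578 F [ 0.2 -0.2 -0.2]
d_tool cm (now) [0.07 0.04 0.08] turn [-0.     0.001  0.007] d_tool cm (after turn) [0.07 0.04 0.08] q [-0.3   0.25  1.97 -0.    0.92 -2.  ]
```

>>> send_rows(series=[[[0.79,-0.16,0,0,0,0.1,-1],[0.79,-0.16,0,0,0,0.1,-1],[0.79,-0.16,0,0,0,0.1,-1]]])

```text
time: 18.8
eef_pos: [0.5345, -0.0743, 0.0579]
tcp_rot: [0.088, 0.996, -0.0, 0.001]
contact_force: [2.1, 0.5, 0.4]
opening: 0.0
finger_force: 0.8
```

>>> send_rows(series=[[[0.79,-0.16,0,0,0,0.1,-1],[0.79,-0.16,0,0,0,0.1,-1],[0.79,-0.16,0,0,0,0.1,-1],[0.79,-0.16,0,0,0,0.1,-1],[0.79,-0.16,0,0,0,0.1,-1],[0.79,-0.16,0,0,0,0.1,-1]]])

```text
time: 19.55
eef_pos: [0.4884, -0.0653, 0.0579]
tcp_rot: [0.378, 0.926, -0.001, 0.003]
contact_force: [1.7, -6.3, -3.3]
opening: 0.0
finger_force: 2.8
```

```bash
python3 -c "
from h import *
d=np.degrees(1.5)
need(lev(-30-d,20),57,221.2-d)"
```

```text
t 19.55 fix now [ -65.6 -128.4] z 0.0579 F [ 1.7 -6.3 -3.3]
d_tool cm (now) [0.29 0.02 0.09] turn [-0.001  0.006  0.006] d_tool cm (after turn) [0.29 0.02 0.09] q [-0.34  0.11  2.14 -0.    0.89 -1.13]
```

>>> send_rows(series=[[[0.79,-0.16,0,0,0,0.1,-1],[0.79,-0.16,0,0,0,0.1,-1],[0.79,-0.16,0,0,0,0.1,-1],[0.79,-0.16,0,0,0,0.1,-1]]])

```text
time: 20.05
eef_pos: [0.4634, -0.0444, 0.0578]
tcp_rot: [0.554, 0.833, -0.002, 0.002]
contact_force: [-1.3, -8.8, -0.6]
opening: -0.004
finger_force: 3.5
```

>>> send_rows(series=[[[0.79,-0.16,0,0,0,0.1,-1],[0.4,-0.08,0,0,0,0.05,-1],[0,0,0,0,0,0,-1]]])

```text
time: 20.42
eef_pos: [0.4565, -0.0332, 0.0576]
tcp_rot: [0.614, 0.79, -0.002, 0.001]
contact_force: [-2.4, -4.7, 1.0]
opening: 0.003
finger_force: 2.3
```

```bash
python3 -c "
from h import *
d=np.degrees(2.09)
need(lev(-30-d,20),57,221.2-d)"
```

```text
t 20.425 fix now [-106.2 -108.3] z 0.0576 F [-2.4 -4.7  1. ]
d_tool cm (now) [ 0.48 -0.06  0.06] turn [-0.002  0.003  0.05 ] d_tool cm (after turn) [ 0.48 -0.08  0.06] q [-0.29  0.03  2.22 -0.    0.89 -0.54]
```

Continuing until the stop.

>>> send_rows(series=[[[0.4,0,0,0,0,0.05,-1],[0.15,0,0,0,0,0,-1],[0,0,0,0,0,0,-1]]])

```text
time: 20.8
eef_pos: [0.4552, -0.0279, 0.0575]
tcp_rot: [0.633, 0.774, -0.002, 0.001]
contact_force: [-2.0, -5.1, 1.5]
opening: -0.0
finger_force: 2.4
```

>>> send_rows(series=[[[0.1,0,0,0,0,0,-1],[0.1,0,0,0,0,0,-1],[0,0,0,0,0,0,-1]]])

```text
time: 21.18
eef_pos: [0.4551, -0.0273, 0.0576]
tcp_rot: [0.633, 0.774, -0.003, 0.002]
contact_force: [-2.4, -11.3, -0.5]
opening: -0.002
finger_force: 4.9
```

```bash
python3 -c "
from h import *
need(lev(-150,20),57,101.2)"
```

```text
t 21.175 fix now [-109.4 -103.1] z 0.0576 F [ -2.4 -11.3  -0.5]
d_tool cm (now) [-0.09 -0.07  0.06] turn [-0.002  0.006  0.006] d_tool cm (after turn) [-0.1  -0.07  0.06] q [-0.28  0.03  2.22 -0.01  0.89 -0.48]
```

The force climbs to 11.5 N with no motion at the expected angle, so this is the stop. I'll retreat and check.

>>> send_rows(series=[[[-1,0,0,0,0,0,-1],[-1.5,0,0,0,0,0,-1],[0,0,-4,0,0,0,-1],[0,0,-5,0,0,0,-1],[0,0,-5,0,0,0,-1],[-5,0,0,0,0,0,-1],[-5,0,0,0,0,0,-1],[-5,0,0,0,0,0,-1],[-3,0,0,0,0,0,-1],[0,0,0,0,0,0,-1]]])

```text
time: 22.42
eef_pos: [0.4952, -0.228, 0.1973]
tcp_rot: [0.636, 0.772, 0.0, -0.0]
contact_force: [-0.5, -0.3, -1.1]
opening: 0.001
finger_force: 0.0
```

```bash
python3 m.py; python3 -c "
from h import *
a=ctrl.read_camera('side')['img'][160:240,270:390,::-1]
b=ctrl.read_camera('top')['img'][125:245,235:355,::-1]
r=lambda i,f:cv2.resize(np.ascontiguousarray(i),None,fx=f,fy=f,interpolation=cv2.INTER_CUBIC)
cv2.imwrite('pics/c7.png',np.hstack([r(b,3.3),np.pad(r(a,3.3),((0,132),(0,0),(0,0)))]))"
```

```text
t 22.425 fix now [  -6.8 -280.2] z 0.1973 F [-0.5 -0.3 -1.1]
d_tool cm (now) [28.94  5.87 14.53] turn [ 0.    -0.    -1.049] d_tool cm (after turn) [ 9.33 28.02 14.53] q [-0.62  0.03  1.93  0.    1.18 -0.81]
wax fix [79.9 -2.4]
R-B [(30, 13), (31, 13), (32, 12), (33, 12), (34, 11), (35, 11), (36, 12), (37, 12), (38, 13), (39, 13), (40, 13), (41, 14), (42, 13), (43, 13), (44, 12), (45, 10), (46, 9), (47, 8), (48, 9), (49, 10), (50, 12), (51, 13), (52, 14), (53, 19), (54, 30), (55, 43), (56, 53), (57, 53), (58, 45), (59, 29), (60, 9), (61, -9), (62, -22), (63, -28), (64, -30), (65, -31), (66, -30), (67, -30), (68, -30), (69, -30), (70, -30), (71, -30), (72, -30), (73, -30), (74, -30), (75, -30), (76, -29), (77, -29), (78, -29), (79, -28), (80, -28), (81, -27), (82, -27), (83, -26), (84, -26), (85, -25), (86, -25), (87, -25), (88, -22), (89, -15), (90, 0), (91, 22), (92, 45), (93, 65), (94, 77), (95, 78), (96, 70), (97, 54), (98, 38), (99, 26)]
```

View pics/c7.png

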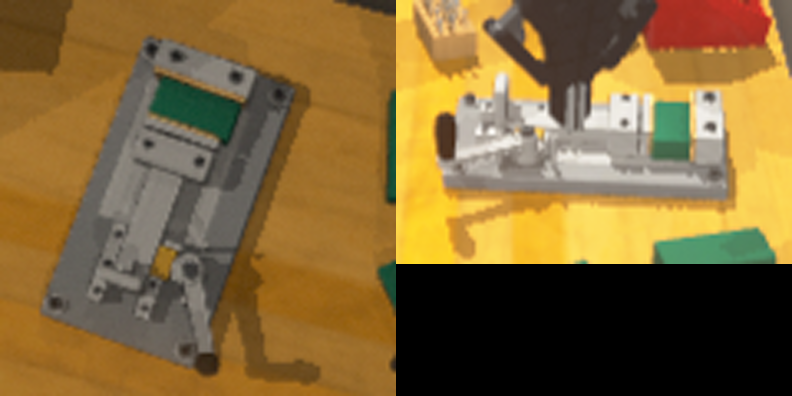

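The handle top is at full-image pixel (297,235), the same as at the start, so the lever is locked. The wax sits between both jaws with no gap, and the robot is clear of everything. Handing in.

```bash
python3 -c "
from plant import ctrl
print(ctrl.sign_off())"
```

```text
the job is handed in; nothing more can be done
None
```

The job is handed in after about 22 s on the robot clock: the middle-sized green block is held against the fixed jaw with the jaw springs pressed in about 3 mm (judged from push force), the lever is back at its locked stop, and the robot is touching nothing.

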